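Back the feed roller off one notch

ROBOT

A 6-joint arm with a two-finger parallel gripper is mounted at the origin on the work surface. World frame = base frame: x ahead of the robot, y to its left, z up, the work surface at z = 0. Lengths are in m, angles in rad, forces in N, time in s.
With the tool pointing down it reaches from about 0.4 to 0.925 m from the base axis. Payload 3.4 kg.
Tool frame: the origin (TCP) lies midway between the tips of the shut fingers; the grasp point (between the pads) lies manip.grasp_offset behind it (manip.grasp_offset is the distance from the TCP to the grasp point, in m); z points along the fingers, y is the line along which they close (so a half turn about z gives the same grasp; the last joint's range is limited). The gripper opens to 85 mm and grips with 20 to 120 N. Pads are 22 mm wide; open, the fingers measure 114 mm over their backs; the gripper's body (76 mm by 85 mm) begins 54 mm behind the grasp point. The pads swing forward as they close: fully open they stand 13 mm farther back than shut.
Start: joints at [-0.073, 0.307, 1.506, -0, 1.328, -0.073], TCP at [0.575, -0, 0.231] pointing down, gripper open.
Joint ranges: [-3.12, 3.12], [-1.05, 2.28], [0.14, 2.33], [-1.42, 4.57], [0.1, 2.73], [-2.68, 2.68]. Speed limits (rad/s): [2.57, 2.57, 3.14, 3.14, 3.14, 3.14].

INTERFACE

Orientations are given as a unit quaternion [w, x, y, z].
In Python, from bench import manip gives the robot as it stands.
- The arm moves only by the shell command python3 -m crank 'ROWS' [FORCE]. ROWS is JSON, a list of rows, each an object with "offset": the shift along the tool's x, y, z in mm, a list of three; "turn": the turn, a rotation vector about the tool's x, y, z in degrees, a list of three; "hand": the gripper command: -1 is shut, 1 is fully open, values between are in proportion. A call has 1 to 10 rows; each row shifts and turns the commanded pose from where the row before left it, along the tool's axes as they then stand; what a row does not reach is not made up. A row lasts 1/12 s, in which the tool goes at most 41.7 mm and 7.16 degrees, less where a joint would pass 70% of its speed; a pose out of reach is approached as far as the arm can. A call with a gripper value outside its range is refused whole. The fingers move at their own pace and stop on an object; FORCE is the grip in N (left out, the last holds). Time passes only in rows, so rows that do not move let the fingers close. It gives the time, the measured TCP pose, the force, the opening and the grip force at its end, in the units of the state.
- manip.sense(): the state, without advancing time (a new reading comes with each control period).
- manip.read_camera(name): name is "scene" or "side" or "wrist"; returns the picture (400x640x3 uint8, red, green, blue); there is no depth.
- manip.calibration(name): a dict with "K" (3x3 intrinsics, pixels), "R" (3x3) and "t" (3): a world point X has camera coordinates R X + t. Camera axes: x right, y down, z forward; pixel columns grow to the right and rows downward; lengths in m; the calibration is good to about 2 mm. A picture is of the moment at which its call begins: read the wrist's pose just before it. calibration takes no time and is no camera call; for the wrist camera it gives the pose at the moment of the call.
- manip.job_done(): hands the job in; it is judged then, once.
The state is a dict: "t": time; "joints": joint angles; "dq": joint speeds; "tau": joint torques, N m; "position": TCP position; "ee_rot": TCP orientation; "wrist_force": force on the tool from outside, world axes, zero at the start; "wrist_torque": the same for the moment, N m; "grip_width": opening from 0.0 (shut) to 1.0 (fully open); "finger_force": force on a finger pad.
Only numpy, scipy, OpenCV 4.12 (cv2) and the standard library are available. Lean on these libraries where they do the work, as an engineer would, in place of code of your own. Each camera call takes 0.05 s, during which the arm holds its last target. There are 200 camera calls.

TASK

The feed roller on the black-based stand is one notch too far forward. With a fingertip, tip the pawl's weighted lever away from the wheel so that the pawl lifts out of the ratchet teeth and stays up, push the spoked wheel backward by just one notch, then tip the lever back so that the pawl drops fully home between the teeth again. Touch and push only: pick nothing up, and leave the loose things around the stand where they are.

Things in the scene. Friction and masses are not known exactly. Their poses are not given: they have to be found in the camera images.
- stand: fixed feed-roller stand: black base 150 (x) x 160 (y) x 12 mm, two aluminium uprights to z = 137 mm, black rubber roller on a level axle along x at z = 115 mm. Origin: centre of the underside, below the axle's middle; z up. Spoked push wheel in the plane x = -55 mm, 12-tooth steel ratchet wheel (92 mm diameter) in the plane x = +48 mm; both turn with the roller. Pawl bracket: x 24 to 34, y 14 to 74, up to z = 170 mm
- feed_wheel (a joint): turn of roller and both wheels, rad; 0 to 0.09 at the start, pawl in a notch. One notch is 0.524. Backward is negative: the wheel's top moves to the stand's +y. The seated pawl blocks backward turning, forward it clicks. Bearing friction 0.12 N m: it stays where it is left. One notch back, the pawl drops fully home if this reads about -0.52 to -0.43
- wheel_hub (a point): point on the axle in the middle of the spoked push wheel (stand x = -55, z = 115 mm). Six steel spokes, 8 mm thick, one every 60 degrees, each end in a black ball 18 mm in diameter whose centre is 76 mm from the axle
- spoke_knob (a point): centre of the black ball (18 mm diameter) at the end of the uppermost spoke; at the start it is about 15 degrees to the stand's -y side of straight up. It moves with the wheel; pushing it to the stand's +y turns the wheel backward. One notch moves it about 40 mm
- pawl (a joint): turn of the pawl, rad: 0 fully home in the ratchet teeth, 0.8 fully lifted (end stop). Lifting tips its weighted lever to the stand's +y. The lever's weight holds it at either end: below about 0.47 it falls home, above about 0.47 it falls to the lifted stop and stays there. Resting on a tooth tip it reads about 0.13
- pawl_knob (a point): centre of the steel ball weight (26 mm diameter) on the upright pawl lever, 66 mm from the pawl's pivot (stand x = 48, y = 55, z = 165 mm). Seated, the lever leans 0.35 rad to the stand's -y (over the wheel) and the ball's centre is at z = 227 mm; lifted, it leans 0.45 rad to +y. Level travel about 51 mm; a push of about 1 N moves it
- pawl_nose (a point): underside of the pawl's nose, which drops between the ratchet teeth: 51 mm from the pivot towards the stand's -y when seated; 7 mm wide
- lens_mount: loose bystander: black lens ring on a short post on a 50 x 65 mm foot, 106 mm tall; origin at the centre of its underside
- ink_bottle: loose bystander: amber bottle, 42 mm diameter, 75 mm tall; origin at the centre of its underside
- mirror_cube: loose bystander: black cube with round glass windows, 45 mm; origin at the centre of its underside
- spare_roller: loose bystander: plain aluminium cylinder standing on end, 40 mm diameter, 55 mm tall; origin at the centre of its underside
- driver: loose bystander: screwdriver with black handle lying flat, 170 mm long; origin under its middle
- screw_tray: loose bystander: grey divided plastic tray, 100 x 75 x 30 mm; origin at the centre of its underside
- spanner: loose bystander: steel spanner lying flat, 140 mm long; origin under its middle

How it is judged:
On the way, in this order (a step that is already met when the one before it is completed fails the run):
1. the pawl is lifted clear of the teeth (past 0.6 rad) before the wheel has turned back (by more than 0.15 rad) (value of joint pawl above 0.6 rad and value of joint feed_wheel above -0.15 rad), for 0.2 s.
2. the wheel is pushed back by about a notch (below -0.3 rad) with the pawl still lifted (above 0.5 rad) (value of joint pawl above 0.5 rad and value of joint feed_wheel below -0.3 rad), for 0.2 s.
At the end, for the whole second after the job is handed in: The pawl is home in the teeth (within 0.06 rad of its seat), the wheel rests one notch back (between -0.62 and -0.30 rad), both are at rest, and every loose thing is within 20 mm of where it stood (value of joint pawl below 0.06 rad and value of joint feed_wheel between -0.62 and -0.3 rad and velocity of joint feed_wheel between -0.05 and 0.05 rad/s and velocity of joint pawl between -0.05 and 0.05 rad/s and distance of each of lens_mount, ink_bottle, mirror_cube, spare_roller, driver, screw_tray, spanner from where it was at the start of the episode below 0.02 m); the robot touches nothing.
It fails at once if the wheel is turned back far more than one notch (past -0.8 rad) (value of joint feed_wheel below -0.8 rad).
It fails at once if the wheel is turned forward a notch (past 0.45 rad) (value of joint feed_wheel above 0.45 rad).
It fails at once if a loose thing is lifted or shoved (moved more than 20 mm) (distance of any of lens_mount, ink_bottle, mirror_cube, spare_roller, driver, screw_tray, spanner from where it was at the start of the episode above 0.02 m).
It also fails if it takes over 64 s, if anything falls off the work surface, if the arm or the gripper's body presses on something with over 40 N, if the wrist force passes 120 N, or if a joint passes its speed limit or range.

## Working session

There is one attempt and no reset: what is moved stays moved. The work goes in short steps, Python scripts to look and compute and a shell command to move; the robot and the scene stay as the last step left them, time stands still between calls to the robot, and variables do not carry over. Pictures are saved under pics/ and viewed, at most 10 in all, crops included, and the job is handed in when it is done.

```bash
mkdir -p pics; python3 - <<'E'
from bench import manip
import cv2
for n in ("scene","side"):
    im=manip.read_camera(n); cv2.imwrite(f"pics/{n}0.png",im[:,:,::-1])
    c=manip.calibration(n); print(n,c)
s=manip.sense(); print(s['t'],s['position'],s['ee_rot'],manip.grasp_offset)
E
```

```text
scene {'K': array([[376.30099292,   0.        , 326.63928059],
       [  0.        , 376.30099292, 196.72434092],
       [  0.        ,   0.        ,   1.        ]]), 'R': array([[ 0.37207887,  0.92819719, -0.0027003 ],
       [ 0.69055127, -0.2787573 , -0.6674079 ],
       [-0.62023887,  0.24646368, -0.74468745]]), 't': array([-0.22556609, -0.26950704,  1.41524339])}
side {'K': array([[392.54595393,   0.        , 316.64308719],
       [  0.        , 392.54595393, 203.28098635],
       [  0.        ,   0.        ,   1.        ]]), 'R': array([[-0.79977755, -0.59990725,  0.02161385],
       [-0.31075979,  0.38295288, -0.86992841],
       [ 0.51359928, -0.70246593, -0.49270417]]), 't': array([0.43383582, 0.3073711 , 0.95045123])}
0.1 [5.74366694e-01 6.14947395e-06 2.30478151e-01] [-7.20277810e-04  7.07115015e-01  7.07097914e-01 -6.13117397e-04] 0.0187
```

View pics/scene0.png

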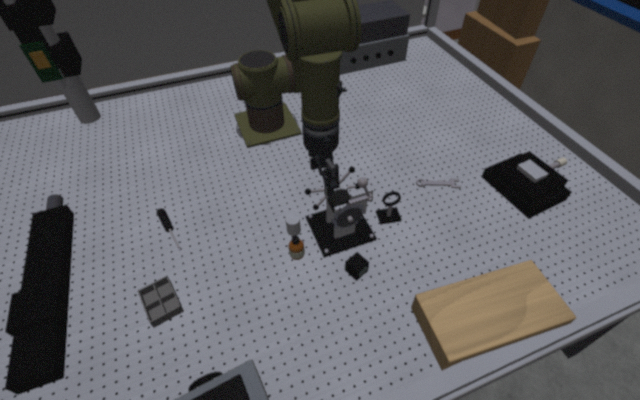

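View pics/side0.png

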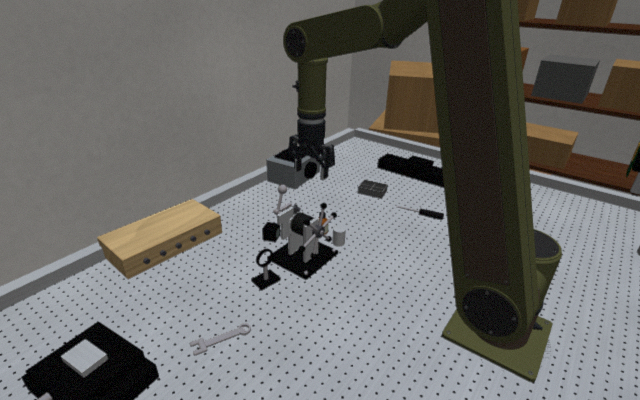

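The stand is near (340,215) in the scene view and near (303,240) in the side view. I'll enlarge both.

```bash
python3 - <<'E'
import cv2,numpy as np
a=cv2.imread("pics/scene0.png")[150:290,285:425];b=cv2.imread("pics/side0.png")[165:305,220:360]
f=lambda i:cv2.convertScaleAbs(cv2.resize(i,(560,560),interpolation=cv2.INTER_CUBIC),alpha=1.5,beta=15)
cv2.imwrite("pics/ca.png",f(a));cv2.imwrite("pics/cb.png",f(b))
E
```

```text
(no output)
```

View pics/ca.png

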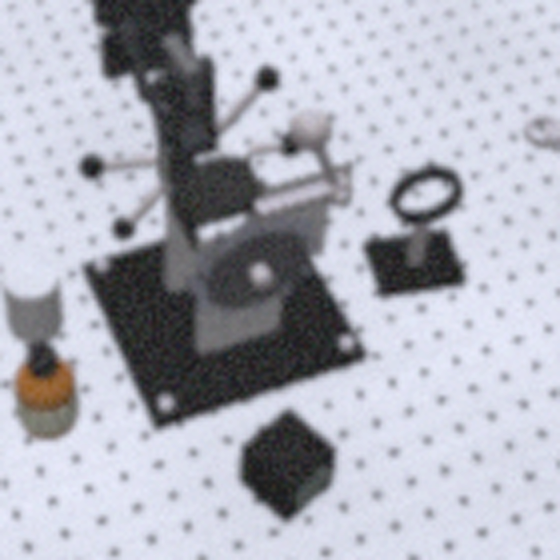

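View pics/cb.png

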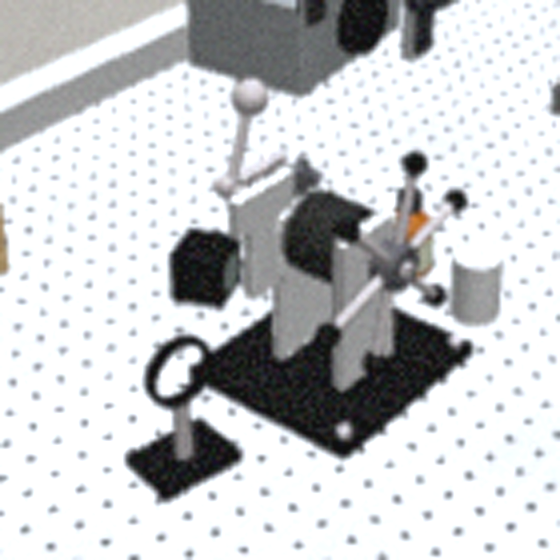

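Steel pawl knob: crop (310,130) in scene, (249,97) in side. The uppermost black ball is at crop (414,162) in side. Stand +x points away from the robot and +y to its left. Next I'll fit the stand pose.

```bash
cat >fit.py <<'E'
from bench import manip
import numpy as np
from scipy.optimize import least_squares
C={n:manip.calibration(n) for n in("scene","side")}
def proj(n,X):
    c=C[n];p=c["K"]@(c["R"]@X+c["t"]);return p[:2]/p[2]
O={"scene":(285,150),"side":(220,165)}
def W(p,P):
    c,s=np.cos(p[2]),np.sin(p[2]);return np.array([p[0]+c*P[0]-s*P[1],p[1]+s*P[0]+c*P[1],P[2]])
def ball(k,th):
    a=np.radians(15+60*k)+th;return [-.055,-.076*np.sin(a),.115+.076*np.cos(a)]
KN=[.048,.055-.066*np.sin(.35),.227]
obs=[("scene",(85,268),[-.075,-.08,.012]),("scene",(158,425),[.075,-.08,.006]),("scene",(363,355),[.075,.08,.009]),
("side",(345,455),[-.075,.08,.006]),("side",(470,350),[-.075,-.08,.009]),("scene",(310,130),KN),("side",(249,97),KN),
("side",(414,162),0),("side",(456,200),1),("side",(434,295),2),("side",(327,335),4),("scene",(92,166),1),("scene",(124,229),2)]
def res(p):
    r=[]
    for n,c,P in obs:
        if isinstance(P,int):P=ball(P,p[3])
        r.append(proj(n,W(p,np.array(P)))-((np.array(c)+.5)/4-.5+O[n]))
    return np.concatenate(r)
if __name__=="__main__":
    s=least_squares(res,[.7,.05,0,0],loss="soft_l1")
    print(s.x);print(np.round(res(s.x).reshape(-1,2),1))
    p=s.x
    print("knob",W(p,KN),"lifted",W(p,[.048,.055+.066*np.sin(.45),.165+.066*np.cos(.45)]))
    for k in(0,1,5):print("ball",k,W(p,ball(k,p[3])), W(p,ball(k,p[3]-.524)))
    for k in range(6): print(k,(proj("scene",W(p,ball(k,p[3])))-O["scene"])*4)
    q=manip.sense();print(q["position"],q["joints"])
E
python3 fit.py
```

```text
[0.54929103 0.06324059 0.00059019 0.0151166 ]
[[-1.2 -1.3]
 [-0.7  0.8]
 [ 1.  -0.5]
 [-0.5  0.4]
 [ 0.7 -1.2]
 [ 0.  -0.1]
 [-0.3  0.2]
 [-0.3  0.5]
 [-0.7  0.1]
 [-0.2  0.3]
 [-0.1  0.2]
 [-0.3  0.2]
 [-0.4 -0. ]]
knob [0.59727192 0.09563765 0.227     ] lifted [0.59724162 0.14697663 0.22442951]
ball 0 [0.49430331 0.04243046 0.18810464] [0.49428007 0.08179602 0.18869186]
ball 1 [ 0.49433454 -0.01049117  0.13355833] [0.49432322 0.00868306 0.16794352]
ball 5 [0.49425981 0.11612975 0.16954631] [0.49424789 0.13632108 0.13574834]
0 [162.29783773  86.14064773]
1 [ 89.19816505 165.42856789]
2 [121.020224   227.32154229]
3 [216.15640137 214.91997769]
4 [286.27102703 143.68820479]
5 [264.32536721  77.14039891]
[5.74366694e-01 6.14947395e-06 2.30478151e-01] [-7.35359612e-02  3.07506083e-01  1.50751762e+00  1.29986000e-05
  1.32846069e+00 -7.35149080e-02]
```

The fit is good: residuals are about 1 px and yaw is about 0. Tool axes map to world as tool x = +y, tool y = +x, tool z = down. I'll shut the gripper and move to the −y side of the pawl knob.

```bash
python3 -m crank '[{"offset":[10,12,0],"turn":[0,0,0],"hand":-1},{"offset":[20,11,0],"turn":[0,0,0],"hand":-1},{"offset":[20,0,7],"turn":[0,0,0],"hand":-1},{"offset":[0,0,7],"turn":[0,0,0],"hand":-1},{"offset":[0,0,0],"turn":[0,0,0],"hand":-1},{"offset":[0,0,0],"turn":[0,0,0],"hand":-1},{"offset":[0,0,0],"turn":[0,0,0],"hand":-1},{"offset":[0,0,0],"turn":[0,0,0],"hand":-1}]'
```

```text
t: 0.77
position: [0.598, 0.0492, 0.2176]
ee_rot: [0.0, 0.707, 0.707, -0.0]
wrist_force: [-0.3, -0.3, -0.3]
grip_width: 0.002
finger_force: 0.0
```

Next, push +y. Contact should come at TCP y ≈ 0.072, and full lift at ≈ 0.123.

```bash
python3 -m crank '[{"offset":[10,0,2],"turn":[0,0,0],"hand":-1},{"offset":[10,0,0],"turn":[0,0,0],"hand":-1},{"offset":[8,0,0],"turn":[0,0,0],"hand":-1},{"offset":[8,0,0],"turn":[0,0,0],"hand":-1},{"offset":[8,0,0],"turn":[0,0,0],"hand":-1},{"offset":[8,0,0],"turn":[0,0,0],"hand":-1},{"offset":[8,0,0],"turn":[0,0,0],"hand":-1},{"offset":[6,0,0],"turn":[0,0,0],"hand":-1},{"offset":[3,0,0],"turn":[0,0,0],"hand":-1},{"offset":[0,0,0],"turn":[0,0,0],"hand":-1}]'
python3 - <<'E'
from bench import manip
import cv2,numpy as np
f=lambda n,x,y:cv2.convertScaleAbs(cv2.resize(manip.read_camera(n)[y:y+120,x:x+130,::-1],(390,360),interpolation=cv2.INTER_CUBIC),alpha=1.5,beta=15)
cv2.imwrite("pics/lift.png",np.hstack([f("scene",285,120),f("side",230,160)]))
E
```

```text
t: 1.6
position: [0.5979, 0.1199, 0.2152]
ee_rot: [-0.0, 0.707, 0.707, 0.0]
wrist_force: [0.3, 0.5, 0.0]
grip_width: -0.001
finger_force: 0.0
```

View pics/lift.png

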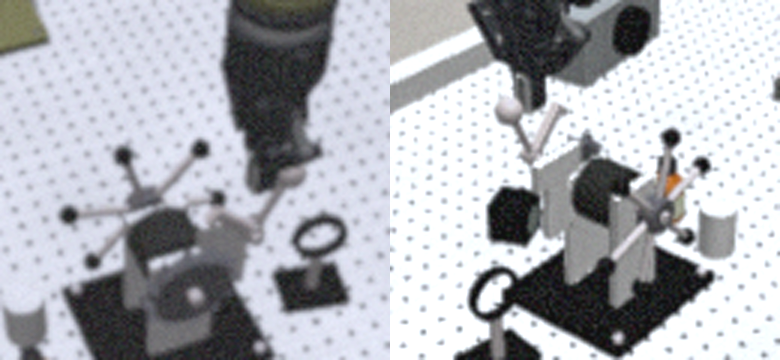

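The pawl lever is tipped to +y and lifted: the knob is at (508,110) in the side half and the wheel hasn't moved. Now retreat and descend on the −y side of the top ball.

```bash
python3 -m crank '[{"offset":[-20,0,-15],"turn":[0,0,0],"hand":-1},{"offset":[-30,-10,-20],"turn":[0,0,0],"hand":-1},{"offset":[-25,-30,0],"turn":[0,0,0],"hand":-1},{"offset":[-25,-32,0],"turn":[0,0,0],"hand":-1},{"offset":[-20,-32,0],"turn":[0,0,0],"hand":-1},{"offset":[0,0,30],"turn":[0,0,0],"hand":-1},{"offset":[0,0,28],"turn":[0,0,0],"hand":-1},{"offset":[0,0,10],"turn":[0,0,0],"hand":-1},{"offset":[0,0,0],"turn":[0,0,0],"hand":-1},{"offset":[0,0,0],"turn":[0,0,0],"hand":-1}]'
python3 - <<'E'
from fit import *
p=[.5493,.0632,.0006,.015]
print(proj("side",W(p,[.048,.055+.066*np.sin(.45),.165+.066*np.cos(.45)])))
E
```

```text
t: 2.53
position: [0.4943, -0.0012, 0.1823]
ee_rot: [-0.0, 0.707, 0.707, -0.0]
wrist_force: [0.7, 1.5, 0.5]
grip_width: -0.002
finger_force: 0.0
[268.81513765 196.8108211 ]
```

The lift is confirmed: the knob is at the stop, within 0.5 px of the prediction. Next, push the wheel to just short of the target, then measure.

```bash
python3 -m crank '[{"offset":[10,0,0],"turn":[0,0,0],"hand":-1},{"offset":[10,0,0],"turn":[0,0,0],"hand":-1},{"offset":[7,0,0],"turn":[0,0,0],"hand":-1},{"offset":[7,0,0],"turn":[0,0,0],"hand":-1},{"offset":[7,0,0],"turn":[0,0,0],"hand":-1},{"offset":[6,0,0],"turn":[0,0,0],"hand":-1},{"offset":[5,0,0],"turn":[0,0,0],"hand":-1},{"offset":[3,0,0],"turn":[0,0,0],"hand":-1},{"offset":[0,0,0],"turn":[0,0,0],"hand":-1},{"offset":[0,0,0],"turn":[0,0,0],"hand":-1}]'
python3 - <<'E'
from bench import manip
import cv2,numpy as np
f=lambda n,x,y:cv2.convertScaleAbs(cv2.resize(manip.read_camera(n)[y:y+100,x:x+100,::-1],(400,400),interpolation=cv2.INTER_CUBIC),alpha=1.5,beta=15)
cv2.imwrite("pics/push.png",np.hstack([f("scene",285,150),f("side",270,180)]))
E
```

```text
t: 3.37
position: [0.4935, 0.0545, 0.182]
ee_rot: [-0.001, 0.707, 0.707, -0.0]
wrist_force: [0.0, 0.6, 1.0]
grip_width: -0.0
finger_force: 0.0
```

View pics/push.png

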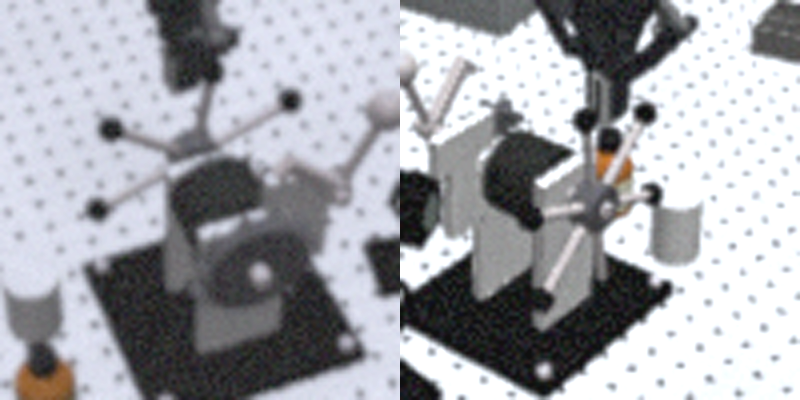

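Balls, with crop coordinates in the side half: (586,120), (645,112), (652,194), (544,299). In scene: (290,100), (110,128), (97,210). Now fit the wheel angle.

```bash
cat >th.py <<'E'
from fit import *
p=least_squares(res,[.55,.06,0,0],loss="soft_l1").x
def theta(o):
    d=lambda t:np.concatenate([proj(n,W(p,ball(k,t[0])))-((np.array(c)+.5)/4-.5+off) for n,c,k,off in o])
    s=least_squares(d,[-.45],loss="soft_l1");print(s.x,np.round(d(s.x).reshape(-1,2),1).tolist())
E
python3 - <<'E'
from th import *
A=(285,150);B=(270,180)
theta([("side",(186,120),0,B),("side",(245,112),1,B),("side",(252,194),2,B),("side",(144,299),4,B),("scene",(290,100),5,A),("scene",(110,128),1,A),("scene",(97,210),2,A)])
E
```

```text
[-0.42915257] [[-0.6, 0.2], [-0.5, 0.3], [-0.8, -0.0], [-0.9, 0.4], [-0.4, 0.3], [0.1, 0.4], [-0.1, 0.0]]
```

```bash
python3 -m crank '[{"offset":[1.5,0,0],"turn":[0,0,0],"hand":-1},{"offset":[1.5,0,0],"turn":[0,0,0],"hand":-1},{"offset":[1,0,0],"turn":[0,0,0],"hand":-1},{"offset":[0,0,0],"turn":[0,0,0],"hand":-1},{"offset":[0,0,0],"turn":[0,0,0],"hand":-1},{"offset":[-10,0,0],"turn":[0,0,0],"hand":-1},{"offset":[-10,0,-20],"turn":[0,0,0],"hand":-1},{"offset":[0,0,-30],"turn":[0,0,0],"hand":-1},{"offset":[0,0,-30],"turn":[0,0,0],"hand":-1},{"offset":[0,0,0],"turn":[0,0,0],"hand":-1}]'
python3 - <<'E'
from bench import manip
import cv2,numpy as np
f=lambda n,x,y:cv2.convertScaleAbs(cv2.resize(manip.read_camera(n)[y:y+100,x:x+100,::-1],(400,400),interpolation=cv2.INTER_CUBIC),alpha=1.5,beta=15)
cv2.imwrite("pics/push2.png",np.hstack([f("scene",285,150),f("side",270,180)]))
E
```

```text
t: 4.3
position: [0.498, 0.0375, 0.2683]
ee_rot: [0.004, 0.707, 0.707, 0.004]
wrist_force: [-0.1, -0.2, 0.9]
grip_width: 0.0
finger_force: 0.0
```

View pics/push2.png

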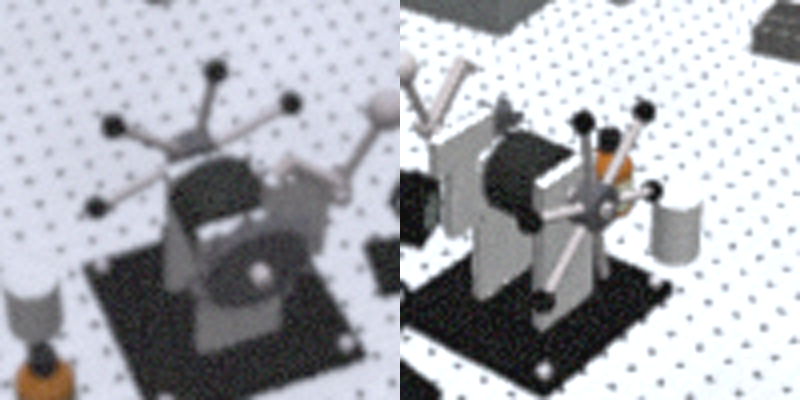

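Balls now, side half: (583,122), (644,111), (652,190), (542,301). Scene: (291,103), (113,125), (97,207), (216,71).

```bash
python3 - <<'E'
from th import *
A=(285,150);B=(270,180)
theta([("side",(183,122),0,B),("side",(244,111),1,B),("side",(252,190),2,B),("side",(142,301),4,B),("scene",(291,103),5,A),("scene",(113,125),1,A),("scene",(97,207),2,A),("scene",(216,71),0,A)])
s=manip.sense();print(s["position"],s["ee_rot"])
E
```

```text
[-0.46765193] [[-0.5, 0.3], [-0.6, 0.2], [-0.5, 0.0], [-0.0, 0.2], [-0.4, 0.1], [0.0, 0.4], [-0.4, 0.2], [-0.2, 0.2]]
[0.49522118 0.0376028  0.26395512] [0.00143491 0.70723529 0.7069749  0.00163698]
```

The wheel reads −0.468, inside the window. Move over to the +y side of the lifted knob.

```bash
python3 -m crank '[{"offset":[10,25,-8],"turn":[0,0,0],"hand":-1},{"offset":[28,25,0],"turn":[0,0,0],"hand":-1},{"offset":[28,25,0],"turn":[0,0,0],"hand":-1},{"offset":[28,27,0],"turn":[0,0,0],"hand":-1},{"offset":[35,0,0],"turn":[0,0,0],"hand":-1},{"offset":[24,0,0],"turn":[0,0,0],"hand":-1},{"offset":[0,0,0],"turn":[0,0,0],"hand":-1},{"offset":[0,0,25],"turn":[0,0,0],"hand":-1},{"offset":[0,0,28],"turn":[0,0,0],"hand":-1},{"offset":[0,0,0],"turn":[0,0,0],"hand":-1}]'
```

```text
t: 5.23
position: [0.5914, 0.1894, 0.2106]
ee_rot: [-0.003, 0.707, 0.707, -0.006]
wrist_force: [-1.4, 0.7, -0.4]
grip_width: -0.001
finger_force: 0.0
```

```bash
python3 -m crank '[{"offset":[-8,4,0],"turn":[0,0,0],"hand":-1},{"offset":[-8,0,0],"turn":[0,0,0],"hand":-1},{"offset":[-8,0,0],"turn":[0,0,0],"hand":-1},{"offset":[-8,0,0],"turn":[0,0,0],"hand":-1},{"offset":[-8,0,0],"turn":[0,0,0],"hand":-1},{"offset":[-8,0,0],"turn":[0,0,0],"hand":-1},{"offset":[-8,0,0],"turn":[0,0,0],"hand":-1},{"offset":[-8,0,0],"turn":[0,0,0],"hand":-1},{"offset":[-3,0,0],"turn":[0,0,0],"hand":-1},{"offset":[0,0,0],"turn":[0,0,0],"hand":-1}]'
python3 -m crank '[{"offset":[0,0,0],"turn":[0,0,0],"hand":-1},{"offset":[15,0,0],"turn":[0,0,0],"hand":-1},{"offset":[30,0,0],"turn":[0,0,0],"hand":-1},{"offset":[30,0,-20],"turn":[0,0,0],"hand":-1},{"offset":[0,0,-40],"turn":[0,0,0],"hand":-1},{"offset":[0,0,-30],"turn":[0,0,0],"hand":-1},{"offset":[0,0,0],"turn":[0,0,0],"hand":-1},{"offset":[0,0,0],"turn":[0,0,0],"hand":-1}]'
python3 - <<'E'
from fit import *
import cv2
p=[.5493,.0632,.0006,.015]
for n in C:print(n,*[np.round((proj(n,W(p,[.048,.055-.066*np.sin(a),.165+.066*np.cos(a)]))-dict(scene=(285,150),side=(260,170))[n])*4) for a in(.35,.22)])
f=lambda n,x,y:cv2.convertScaleAbs(cv2.resize(manip.read_camera(n)[y:y+100,x:x+100,::-1],(400,400),interpolation=cv2.INTER_CUBIC),alpha=1.5,beta=15)
cv2.imwrite("pics/end.png",np.hstack([f("scene",285,150),f("side",260,170)]))
E
```

```text
t: 6.07
position: [0.6, 0.1229, 0.2174]
ee_rot: [0.0, 0.708, 0.707, -0.0]
wrist_force: [-0.1, -0.1, -0.2]
grip_width: -0.002
finger_force: 0.0
t: 6.73
position: [0.6011, 0.2013, 0.31]
ee_rot: [0.001, 0.706, 0.708, 0.003]
wrist_force: [-0.0, -0.5, -0.0]
grip_width: 0.001
finger_force: 0.0
scene [308. 128.] [321. 121.]
side [86. 76.] [78. 77.]
```

View pics/end.png

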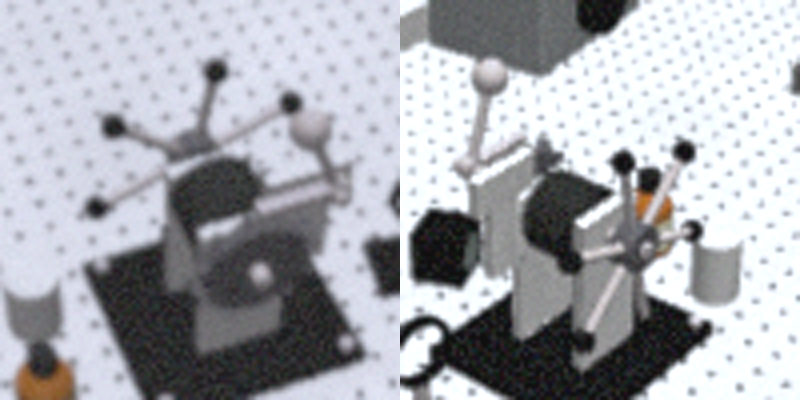

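The knob is back at its starting pixels in both views (scene (310,130), side column about 282.4), so the pawl is fully seated. The wheel balls haven't moved since the −0.468 reading.

```bash
python3 -c "
from bench import manip
print(manip.job_done())"
```

```text
the job is handed in; nothing more can be done
None
```

The job is handed in: the pawl was lifted, the wheel pushed back one notch (measured about −0.47 rad), and the pawl dropped fully home; the loose things close to the stand stayed put, but I did not re-check the spanner, driver or tray, and no verdict came back.

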